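# Press the loose stud of an ear plug case home with the held pliers

## Task

The press stud on the tongue of the ear plug case is still standing open. Lay the case on the pliers' wooden block with the stud under the die, let go of it, then press the pliers' handle right down until the stud clicks fully home. Let the handle spring back up and leave the case lying there.

Things in the scene. Friction and masses are not known exactly. Their poses are not given: they have to be found in the camera images.
- case: Blue ear plug case with a flat tongue bearing an 18 mm round steel stud (a like case has none). In mm: origin on the underside, beneath the stud; x runs from box to tongue tip, z up. Box 56 long (x -98 to -42), 32 wide, 24 high: grip across its width at x -70. Tongue 26 wide, 8 thick, along the underside to x +14. Stud's top 18 above the underside when open, 12 when home. 70 g.
- stud_cap (a joint): Travel of the stud's cap down towards the tongue, m: 0 open, 0.006 fully home. It takes about 12 N on the cap and stays wherever it is pushed. The pliers' die is what presses it.
- pliers: Pliers fixed in a wooden block; in mm. Origin: counter level, straight below the die, where the stud must be. Handle along -x, hinge at x +70, 45 up. Block 20 high, flat, x -60 to 95, y -120 to 45. The case's box lies on the wide -y part, case x along pliers +y, tongue entering under the 16 wide arm from -y. Die: 32 disc, its lowest edge 54 above the counter with the handle up.
- pliers_handle (a joint): Upper handle, rad: 0 sprung up, 0.45 level, fully pressed. Black grip 82 mm long, 26 wide, ends 202 from the hinge. Press straight down on its top at pliers x -100 mm, y 0: top there about 136 mm above the counter when up, 53 when fully pressed. Stud starts moving at 0.36, is home at 0.44. Takes 3 N, rising to about 8 N, then a firm stop; springs up when released.
Mind the look-alikes: they are no part of the job. What is shaped like the case but pink, purple or turquoise is not meant.

How it is judged (in metres and radians):
On the way, in this order (a step that is already met when the one before it is completed fails the run):
1. the case lies let go on the block, its still open stud under the die (horizontal distance between case and pliers below 0.015 m and z of case in the frame of pliers between 0.015 and 0.026 m and angle between case's own z axis and vertical below 0.15 rad and value of joint stud_cap below 0.002 m and value of joint pliers_handle below 0.15 rad and contact force between the fingers and case below 0.2 N and linear speed of case below 0.03 m/s), for 0.2 s.
2. the handle is pressed down and the stud is home (horizontal distance between case and pliers below 0.015 m and value of joint stud_cap above 0.0045 m and value of joint pliers_handle above 0.38 rad), for 0.1 s.
At the end, for the whole second after the job is handed in: The stud is pressed in by at least 4.5 of its 6 mm; the handle has sprung back up (below 0.1 rad); the case lies still and flat on the block, its stud within 15 mm of the point under the die and its underside 15 to 26 mm above the counter (horizontal distance between case and pliers below 0.015 m and z of case in the frame of pliers between 0.015 and 0.026 m and angle between case's own z axis and vertical below 0.15 rad and value of joint stud_cap above 0.0045 m and value of joint pliers_handle below 0.1 rad and linear speed of case below 0.03 m/s); the robot touches nothing.
It also fails if it takes over 51 s, if anything falls off the work surface, if the arm or the gripper's body presses on something with over 40 N, if the wrist force passes 120 N, or if a joint passes its speed limit or range.

## Robot

A 6-joint arm with a two-finger parallel gripper is mounted at the origin on the work surface. World frame = base frame: x ahead of the robot, y to its left, z up, the work surface at z = 0. Lengths are in m, angles in degrees, forces in N, time in s.
With the tool pointing down it reaches from about 0.375 to 0.9 m from the base axis. Payload 3.1 kg.
Tool frame: the origin (TCP) lies on the centre line of the jaws, within the pads' length; the fingertips stand 8 mm ahead of it and the grasp point (between the pads) lies 11 mm behind it; z points along the fingers, y is the direction in which the jaws open and shut (so a half turn about z gives the same grasp; the last joint's range is limited). The gripper opens to 87 mm and grips with 3 to 60 N. Pads are 19 mm wide; open, the fingers measure 117 mm over their backs; the gripper's body (75 mm by 190 mm) begins 51 mm behind the grasp point.
Start: joints at [61.793, 30.224, 82.088, -0, 67.689, -10.227], TCP at [0.193, 0.594, 0.231] pointing down, gripper open.
Joint ranges: [-176.69, 176.69], [-43.24, 126.21], [12.49, 139.97], [-82, 262], [0, 151.66], [-163.58, 163.58]. Speed limits (degrees/s): [159.86, 159.86, 180, 180, 180, 180].

## Interface

Orientations are given as a 3x3 rotation matrix whose columns are the frame's x, y, z axes.
In Python, from rig import * gives the robot as it stands. The module is installed in compiled form; this text tells all that it offers.
- The arm moves only by the tool arm_command, never from a script. Its argument "commands" is a list of rows, each an object with "translation": the shift along the tool's x, y, z scaled (see below), a list of three; "dr": the turn, a rotation vector about the tool's x, y, z scaled (see below), a list of three; "jaw": the closure, from 0 (fully open) to 1 (shut). In form: [{"translation": [x, y, z], "dr": [ax, ay, az], "jaw": jaw}, ...]. A call has 1 to 12 rows; each row shifts and turns the commanded pose from where the row before left it, along the tool's axes as they then stand; what a row does not reach is not made up. The controller multiplies each number of a shift by 25 mm and each number of a turn by 6 degrees. A row lasts 1/12 s, in which the tool goes at most 41.7 mm and 7.16 degrees, less where a joint would pass 70% of its speed; a pose out of reach is approached as far as the arm can. A call with a number of a shift or a turn outside -1 to 1 is refused whole. A call with a gripper value outside its range is refused whole. The fingers move at their own pace and stop on an object; the grip force is fixed at half the most. Time passes only in rows, so rows that do not move let the fingers close. It gives the time, the measured TCP pose, the force and the opening at its end, in the units of the state.
- read_state(): the state, without advancing time (a new reading comes with each control period).
- capture(name): name is "scene" or "side" or "wrist"; returns (picture, depth): 420x560x3 uint8, red, green, blue; 420x560 float32, m along the optical axis (not along the pixel's ray), 0 where there is no reading.
- camera_model(name): a dict with "intrinsics" (3x3 intrinsics, pixels), "pose" (4x4, takes a point from camera to world coordinates); the wrist camera has in their place "mount" (4x4, takes a point from camera to tool coordinates, whose origin is the TCP and whose axes are the flange's). Camera axes: x right, y down, z forward; pixel columns grow to the right and rows downward; lengths in m; the calibration is good to about 2 mm. A picture is of the moment at which its call begins: read the wrist's pose just before it. camera_model takes no time and is no camera call.
- hand_in(): hands the job in, once; it reports no verdict.
The state is a dict: "time_s": time; "joint_positions": joint angles; "qvel": joint speeds; "tau": joint torques, N m; "position": TCP position; "tcp_rot": TCP orientation; "force": force on the tool from outside, world axes, zero at the start; "moment": the same for the moment, N m; "opening": opening from 0.0 (shut) to 1.0 (fully open).
Only numpy, scipy, OpenCV 4.12 (cv2) and the standard library are available. Lean on these libraries where they do the work, as an engineer would, in place of code of your own. Each camera call takes 0.05 s, during which the arm holds its last target.

## Working session

There is one attempt and no reset: what is moved stays moved. The work goes in short steps, Python scripts to look and compute and a tool call to move; the robot and the scene stay as the last step left them, time stands still between calls to the robot, and variables do not carry over. Pictures are saved under pics/ and viewed, and the job is handed in when it is done.

Besides the shell and the picture viewer there is one more tool, called after "Call:" as name([rows], argument=value, ...), one row to a line, values as JSON. arm_command: Moves the arm, as the interface text tells. Its arguments: {"type":"object","properties":{"commands":{"type":"array"}},"required":["commands"]}

```bash
mkdir -p pics; python3 - <<'E'
from rig import *
import cv2,numpy as np
s=read_state();print({k:np.round(v,3).tolist() for k,v in s.items()})
for n in ["scene","side"]:
    p,d=capture(n);cv2.imwrite(f"pics/{n}0.png",p[:,:,::-1]);np.savez(f"{n}0.npz",p=p,d=d)
    m=camera_model(n);print(n,np.round(m["intrinsics"],1).tolist(),np.round(m["pose"],3).tolist())
print(camera_model("wrist"))
E
```

```text
{'time_s': 0.0, 'joint_positions': [61.793, 30.278, 82.156, 0.001, 67.688, -10.228], 'qvel': [-0.025, 0.032, 0.031, 0.113, 0.023, -0.012], 'tau': [0.002, -44.006, -17.66, 0.064, 0.058, -0.0], 'position': [0.193, 0.594, 0.23], 'tcp_rot': [[-0.951, 0.309, -0.001], [0.309, 0.951, -0.002], [0.0, -0.002, -1.0]], 'force': [0.581, -0.082, 0.761], 'moment': [0.067, -0.031, 0.035], 'opening': 1.002}
scene [[418.0, 0.0, 280.0], [0.0, 418.0, 207.8], [0.0, 0.0, 1.0]] [[-0.392, 0.722, -0.57, 1.034], [0.92, 0.309, -0.241, 0.104], [0.002, -0.619, -0.786, 0.875], [0.0, 0.0, 0.0, 1.0]]
side [[440.2, 0.0, 274.2], [0.0, 440.2, 219.1], [0.0, 0.0, 1.0]] [[-0.998, -0.03, 0.047, 0.413], [-0.054, 0.752, -0.657, 0.497], [-0.016, -0.658, -0.752, 0.797], [0.0, 0.0, 0.0, 1.0]]
{'intrinsics': array([[331.15125188,   0.        , 277.28858643],
       [  0.        , 331.15125188, 211.73296891],
       [  0.        ,   0.        ,   1.        ]]), 'mount': array([[ 1.09203153e-03, -9.59812130e-01, -2.80641199e-01,
         7.82209111e-02],
       [ 9.99998916e-01,  7.70826852e-04,  1.25491690e-03,
         9.90544995e-04],
       [-9.88158696e-04, -2.80642265e-01,  9.59811931e-01,
        -1.53325418e-01],
       [ 0.00000000e+00,  0.00000000e+00,  0.00000000e+00,
         1.00000000e+00]])}
```

View pics/scene0.png

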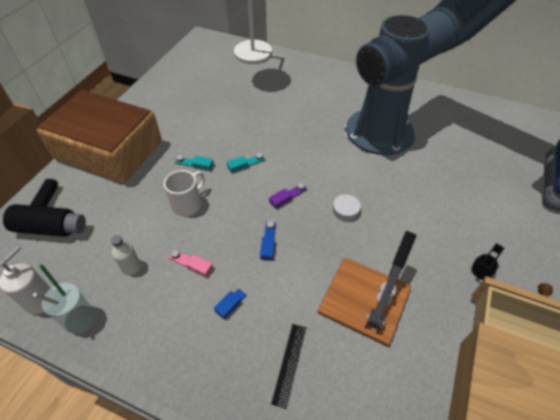

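View pics/side0.png

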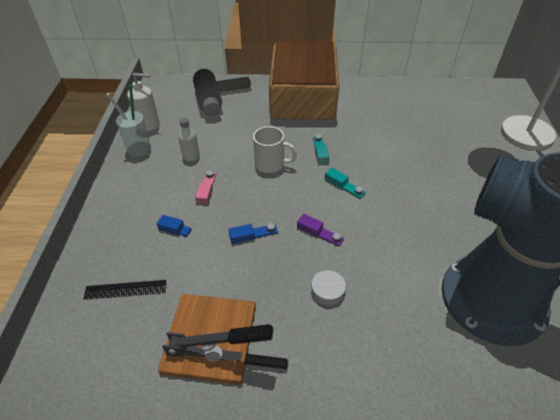

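Candidates in the scene view: blue at (269,240) with a steel stud at (271,226), and blue at (230,303) with no visible stud. The rest are purple (288,195), pink (192,263) and turquoise (195,162) and (245,162). I choose the blue one at (269,240) and will check it in a crop and measure it.

```bash
cat > h.py <<'E'
from rig import *
import cv2,numpy as np
def cloud(n,d):
    m=camera_model(n);K=m["intrinsics"];v,u=np.mgrid[0:420,0:560]
    c=np.stack([(u-K[0,2])/K[0,0]*d,(v-K[1,2])/K[1,1]*d,d],-1)
    if n=="wrist":
        s=read_state();T=np.eye(4);T[:3,:3]=s["tcp_rot"];T[:3,3]=s["position"];P=T@m["mount"]
    else:P=m["pose"]
    return c@P[:3,:3].T+P[:3,3]
E
python3 - <<'E'
from h import *
ims=[]
for n,(x,y) in {"scene":(269,240),"side":(253,232)}.items():
    f=np.load(n+"0.npz");p,d=f["p"],f["d"];X=cloud(n,d)
    ims.append(cv2.resize(p[y-40:y+40,x-40:x+40,::-1],(400,400),interpolation=cv2.INTER_CUBIC))
    h=cv2.cvtColor(p,cv2.COLOR_RGB2HSV);m=(h[...,0]>105)&(h[...,0]<122)&(h[...,1]>180)&(h[...,2]>60)&(d>0)
    k,l,st,c=cv2.connectedComponentsWithStats(m.astype(np.uint8))
    for i in range(1,k):
        if st[i,4]>60:
            q=X[l==i];print(n,c[i],st[i,4],q.mean(0).round(3),q.min(0).round(3),q.max(0).round(3))
    r=slice(y-40,y+40),slice(x-40,x+40)
    q=X[r];hs=h[r]
    t=(q[...,2]>0.012)&(hs[...,1]<90)&(d[r]>0)
    vv,uu=np.where(t);print("grey",n,vv.mean()+y-40,uu.mean()+x-40,q[t].mean(0).round(3),t.sum())
    # table
    print("table z",np.median(X[r][hs[...,1]<90][:,2]))
    # block
    m=(h[...,0]<15)&(h[...,1]>130)&(X[...,2]>0.012)&(X[...,2]<0.03)&(X[...,1]>0)
    k,l,st,c=cv2.connectedComponentsWithStats(m.astype(np.uint8))
    i=1+np.argmax(st[1:,4]);q=X[l==i];print("block",c[i],st[i,4],q[:,2].mean(),cv2.minAreaRect((q[:,:2]*1000).astype(np.float32)),cv2.boxPoints(cv2.minAreaRect((q[:,:2]*1000).astype(np.float32))).tolist())
    m=(X[...,2]>0.035)&(X[...,0]>.3)&(X[...,1]>.1)&(X[...,1]<.6)&(d>0)
    if n=="scene": m[:, 440:]=0
    q=X[m];print(q.min(0),q.max(0))
    np.save(n+"_pl.npy",q)
cv2.imwrite("pics/crop.png",np.hstack(ims))
E
```

```text
scene [267.72535211 244.30633803] 284 [ 0.53  -0.141  0.02 ] [ 0.476 -0.166  0.005] [ 0.565 -0.119  0.028]
scene [229.0819209  302.75706215] 354 [ 0.704 -0.156  0.021] [ 0.665 -0.177  0.005] [ 0.736 -0.137  0.028]
grey scene 229.7450980392157 266.70588235294116 [ 0.49  -0.161  0.019] 51
table z 0.0004212038619126335
block [361.60909812 299.96085692] 3781 0.020042751652911014 ((574.4645385742188, 116.06207275390625), (161.4381561279297, 153.5089569091797), 85.54032897949219) [[491.66595458984375, 41.55561065673828], [644.7101440429688, 29.619163513183594], [657.2631225585938, 190.56854248046875], [504.21893310546875, 202.50497436523438]]
[0.447359   0.12973114 0.03521558] [0.64646119 0.17370641 0.14093834]
side [169.74887892 222.56053812] 223 [ 0.705 -0.159  0.023] [ 0.678 -0.181  0.017] [ 0.732 -0.14   0.026]
side [183.40506329 230.48101266] 79 [ 0.673 -0.149  0.007] [ 0.66  -0.163  0.003] [ 0.697 -0.135  0.015]
side [247.52034884 231.45639535] 344 [ 0.521 -0.144  0.018] [ 0.468 -0.168  0.003] [ 0.564 -0.119  0.027]
grey side 226.2439024390244 270.1463414634146 [ 0.47  -0.162  0.017] 41
table z -0.0008845595328991762
block [211.22677235 314.84191986] 2271 0.01914402402788792 ((568.2340087890625, 77.7345199584961), (89.99015045166016, 153.06503295898438), 86.03501892089844) [[488.7734069824219, 38.13911819458008], [641.4721069335938, 27.555164337158203], [647.694580078125, 117.32992553710938], [494.99591064453125, 127.91387939453125]]
[0.44399805 0.10003111 0.03507903] [0.96602431 0.18056248 0.1393977 ]
```

View pics/crop.png

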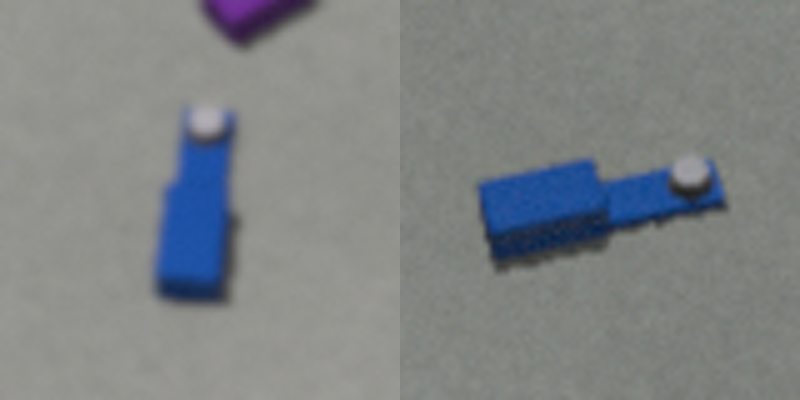

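The crop confirms the choice: a blue box with a tongue and a round steel stud. Next I refine the case heading and the pliers frame.

```bash
python3 - <<'E'
from h import *
for n in ["scene","side"]:
    f=np.load(n+"0.npz");p,d=f["p"],f["d"];X=cloud(n,d)
    h=cv2.cvtColor(p,cv2.COLOR_RGB2HSV);m=(h[...,0]>105)&(h[...,0]<125)&(h[...,1]>150)&(X[...,0]<.6)&(X[...,0]>.4)
    b=m&(X[...,2]>.020)&(X[...,2]<.03)
    q=X[b];print(n,b.sum(),np.round(q.mean(0),4),cv2.minAreaRect((q[:,:2]*1000).astype(np.float32)))
    q=X[m];print("all",cv2.fitLine((q[:,:2]*1000).astype(np.float32),cv2.DIST_L2,0,.01,.01).ravel())
    q=np.load(n+"_pl.npy");q=q[(q[:,2]>.05)&(q[:,0]<.68)&(q[:,0]>.43)]
    g=q[(q[:,0]<.52)&(q[:,2]>.09)];print("grip",len(g),g.min(0).round(3),g.max(0).round(3),cv2.fitLine((g[:,:2]*1000).astype(np.float32),cv2.DIST_L2,0,.01,.01).ravel(), cv2.minAreaRect((g[:,:2]*1000).astype(np.float32)))
    t=q;print("arm",len(t),cv2.fitLine((t[:,:2]*1000).astype(np.float32),cv2.DIST_HUBER,0,.01,.01).ravel())
E
```

```text
scene 225 [ 0.5372 -0.1389  0.0241] ((535.974609375, -139.26597595214844), (56.47096633911133, 27.92100715637207), 17.284103393554688)
all [ 9.4821703e-01  3.1762311e-01  5.2984790e+02 -1.4116481e+02]
grip 453 [0.447 0.144 0.097] [0.52  0.174 0.141] [ 9.9675202e-01 -8.0531664e-02  4.8572757e+02  1.5883899e+02] ((484.031494140625, 158.91162109375), (25.807872772216797, 72.15390014648438), 85.89310455322266)
arm 1123 [ 9.9698126e-01 -7.7642784e-02  5.4399005e+02  1.5430107e+02]
side 246 [ 0.5351 -0.1394  0.0228] ((535.1161499023438, -139.954833984375), (55.1712532043457, 31.990385055541992), 18.701377868652344)
all [ 1.4832893e-01 -9.8893809e-01  5.1897461e+02 -1.3200034e+02]
grip 703 [0.444 0.145 0.095] [0.52  0.175 0.139] [ 9.9691731e-01 -7.8459568e-02  4.8075504e+02  1.6272551e+02] ((482.25445556640625, 160.1283416748047), (26.240768432617188, 75.94070434570312), 85.5855712890625)
arm 1532 [ 9.9665427e-01 -8.1732571e-02  5.3529077e+02  1.5940492e+02]
```

Call:
arm_command([
  {"translation": [0.5,-1,0],"dr": [0,0,-1],"jaw": 0},
  {"translation": [-0.5,-1,0],"dr": [0,0,0],"jaw": 0},
  {"translation": [-0.6,-0.9,0],"dr": [0,0,0],"jaw": 0},
  {"translation": [-0.6,-0.9,0],"dr": [0,0,0],"jaw": 0},
  {"translation": [-0.6,-0.9,0],"dr": [0,0,0],"jaw": 0},
  {"translation": [-0.6,-0.9,0],"dr": [0,0,0],"jaw": 0},
  {"translation": [-0.6,-0.9,0],"dr": [0,0,0],"jaw": 0},
  {"translation": [-0.6,-0.9,0],"dr": [0,0,0],"jaw": 0},
  {"translation": [-0.6,-0.9,0],"dr": [0,0,0],"jaw": 0},
  {"translation": [-0.6,-0.9,0],"dr": [0,0,0],"jaw": 0},
])

```text
time_s: 0.93
position: [0.2603, 0.3451, 0.2303]
tcp_rot: [[-0.978, 0.207, -0.0], [0.207, 0.978, -0.0], [0.0, -0.0, -1.0]]
force: [0.5, -0.4, -0.2]
opening: 0.997
```

Call:
arm_command([
  {"translation": [-1,-0.5,0],"dr": [0,0,0],"jaw": 0},
  {"translation": [-1,-0.5,0],"dr": [0,0,0],"jaw": 0},
  {"translation": [-1,-0.5,0],"dr": [0,0,0],"jaw": 0},
  {"translation": [-1,-0.5,0],"dr": [0,0,0],"jaw": 0},
  {"translation": [-1,-0.5,0],"dr": [0,0,0],"jaw": 0},
  {"translation": [-1,-0.5,0],"dr": [0,0,0],"jaw": 0},
  {"translation": [-1,-0.5,0],"dr": [0,0,0],"jaw": 0},
  {"translation": [-1,-0.5,0],"dr": [0,0,0],"jaw": 0},
  {"translation": [-1,-0.5,0],"dr": [0,0,0],"jaw": 0},
  {"translation": [-1,-0.5,0],"dr": [0,0,0],"jaw": 0},
  {"translation": [-1,-0.5,0],"dr": [0,0,0],"jaw": 0},
  {"translation": [0,0,0],"dr": [0,0,0],"jaw": 0},
])

```text
time_s: 1.93
position: [0.5058, 0.1519, 0.2306]
tcp_rot: [[-0.977, 0.211, 0.005], [0.211, 0.977, -0.001], [-0.005, -0.0, -1.0]]
force: [0.7, 1.1, -0.2]
opening: 1.002
```

```bash
python3 - <<'E'
from h import *
s=read_state();print(s["position"],s["qvel"])
p0=camera_model("wrist")
T=np.eye(4);T[:3,:3]=s["tcp_rot"];T[:3,3]=s["position"];P=T@p0["mount"];K=p0["intrinsics"]
p,d=capture("wrist");cv2.imwrite("pics/w1.png",p[:,:,::-1])
v,u=np.mgrid[0:420,0:560]
c=np.stack([(u-K[0,2])/K[0,0]*d,(v-K[1,2])/K[1,1]*d,d],-1);X=c@P[:3,:3].T+P[:3,3]
np.savez("w1.npz",p=p,d=d,X=X)
h=cv2.cvtColor(p,cv2.COLOR_RGB2HSV)
m=(h[...,0]<20)&(h[...,1]>110)&(X[...,2]>0.012)&(X[...,2]<0.028)&(d>0)
q=X[m];r=cv2.minAreaRect((q[:,:2]*1000).astype(np.float32));print(m.sum(),q[:,2].mean(),r,cv2.boxPoints(r).tolist())
# die disc?
R=np.array([[.997,-.0785],[.0785,.997]]) 
L=(X[...,:2]-[.56,.154])@R.T  # pliers coords
e1=np.array([.997,-.0785]);e2=np.array([.0785,.997]);L=np.stack([(X[...,:2]-[.56,.154])@e1,(X[...,:2]-[.56,.154])@e2],-1)
for x in np.arange(-.13,.09,.01):
    mm=(abs(L[...,0]-x)<.003)&(X[...,2]>.045)&(abs(L[...,1])<.06)
    if mm.sum()>5:print(round(x,3),L[mm][:,1].min().round(4),L[mm][:,1].max().round(4),X[mm][:,2].min().round(3),X[mm][:,2].max().round(3))
E
```

```text
[0.50579184 0.15192042 0.23058218] [ 2.77126051 -1.61138923  3.84650882  2.59057836  2.01213127  2.66074723]
12181 0.019014812200527503 ((509.7259216308594, 241.66067504882812), (264.9139099121094, 425.41094970703125), 2.0500054359436035) [[369.74493408203125, 449.4917907714844], [384.96258544921875, 24.353126525878906], [649.7069091796875, 33.829559326171875], [634.4892578125, 458.9682312011719]]
-0.13 0.0053 0.0053 0.384 0.384
-0.11 -0.0116 0.0141 0.129 0.14
-0.1 -0.06 0.0142 0.127 0.317
-0.09 -0.06 0.0472 0.122 0.338
-0.08 -0.06 0.06 0.117 0.34
-0.07 -0.0588 0.06 0.113 0.336
-0.06 -0.0538 0.0527 0.109 0.305
-0.05 -0.055 0.0444 0.104 0.293
-0.04 -0.0096 0.0427 0.1 0.28
-0.03 -0.0066 0.0093 0.094 0.1
-0.02 -0.0066 0.0094 0.09 0.095
-0.01 -0.0124 0.0155 0.067 0.09
-0.0 -0.014 0.0166 0.068 0.086
0.01 -0.0113 0.0138 0.065 0.08
0.02 -0.0064 0.009 0.071 0.075
0.03 -0.006 0.0093 0.066 0.071
0.04 -0.006 0.0095 0.061 0.066
0.05 -0.0124 0.0165 0.045 0.061
```

View pics/w1.png

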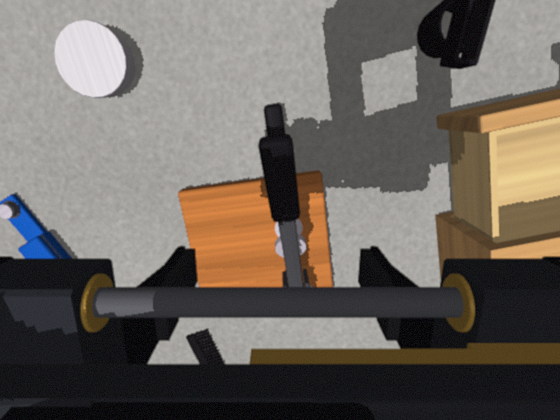

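The wrist view shows the block at (255,230), the pliers' arm with the grip at (277,170) and the die at (290,245). The case's stud is at (8,210). The pliers' origin comes out at about (0.560, 0.155), turned -4.5°. On to the case.

Call:
arm_command([
  {"translation": [-0.3,-0.93,0],"dr": [0,0,0],"jaw": 0},
  {"translation": [-0.3,-0.93,0],"dr": [0,0,0],"jaw": 0},
  {"translation": [-0.3,-0.93,0],"dr": [0,0,0],"jaw": 0},
  {"translation": [-0.3,-0.93,0],"dr": [0,0,0],"jaw": 0},
  {"translation": [-0.3,-0.93,0],"dr": [0,0,0],"jaw": 0},
  {"translation": [-0.3,-0.93,0],"dr": [0,0,0],"jaw": 0},
  {"translation": [-0.3,-0.93,0],"dr": [0,0,0],"jaw": 0},
  {"translation": [-0.3,-0.93,0],"dr": [0,0,0],"jaw": 0},
  {"translation": [-0.3,-0.93,0],"dr": [0,0,0],"jaw": 0},
  {"translation": [-0.3,-0.93,0],"dr": [0,0,0],"jaw": 0},
  {"translation": [-0.3,-0.93,0],"dr": [0,0,0],"jaw": 0},
  {"translation": [-0.3,-0.93,0],"dr": [0,0,0],"jaw": 0},
])

```text
time_s: 2.98
position: [0.53, -0.1364, 0.2302]
tcp_rot: [[-0.978, 0.207, -0.002], [0.207, 0.978, 0.001], [0.002, 0.001, -1.0]]
force: [-0.0, 0.0, -0.1]
opening: 1.0
```

Call:
arm_command([
  {"translation": [0,0,0.6],"dr": [0,0,-1],"jaw": 0},
  {"translation": [0,0,0.6],"dr": [0,0,-1],"jaw": 0},
  {"translation": [0,0,0.6],"dr": [0,0,-1],"jaw": 0},
  {"translation": [0,0,0.6],"dr": [0,0,-1],"jaw": 0},
  {"translation": [0,0,0.6],"dr": [0,0,-1],"jaw": 0},
  {"translation": [0,0,0],"dr": [0,0,0],"jaw": 0},
  {"translation": [0,0,0],"dr": [0,0,0],"jaw": 0},
  {"translation": [0,0,0],"dr": [0,0,0],"jaw": 0},
])

```text
time_s: 3.65
position: [0.531, -0.1361, 0.1561]
tcp_rot: [[-0.951, -0.308, 0.0], [-0.308, 0.951, 0.0], [-0.0, -0.0, -1.0]]
force: [-0.6, -0.4, 0.6]
opening: 1.004
```

```bash
cat >> h.py <<'E'
def wcap(f):
    s=read_state();m=camera_model("wrist");K=m["intrinsics"]
    T=np.eye(4);T[:3,:3]=s["tcp_rot"];T[:3,3]=s["position"];P=T@m["mount"]
    p,d=capture("wrist");cv2.imwrite(f,p[:,:,::-1]);v,u=np.mgrid[0:420,0:560]
    c=np.stack([(u-K[0,2])/K[0,0]*d,(v-K[1,2])/K[1,1]*d,d],-1)
    return s,p,d,c@P[:3,:3].T+P[:3,3]
E
python3 - <<'E'
from h import *
s,p,d,X=wcap("pics/w2.png");print(s["position"],s["tcp_rot"].round(3) if hasattr(s["tcp_rot"],"round") else s["tcp_rot"],s["joint_positions"])
h=cv2.cvtColor(p,cv2.COLOR_RGB2HSV);m=(h[...,0]>105)&(h[...,0]<125)&(h[...,1]>150)&(X[...,2]<.04)&(X[...,0]<.62)
b=m&(X[...,2]>.020);q=X[b];print(m.sum(),b.sum(),cv2.minAreaRect((q[:,:2]*1000).astype(np.float32)),q[:,2].mean())
q=X[m];print(cv2.minAreaRect((q[:,:2]*1000).astype(np.float32)))
t=(h[...,1]<80)&(X[...,2]>.013)&(X[...,2]<.025)&(X[...,0]>.43)&(X[...,0]<.5)&(X[...,1]<-.13)&(X[...,1]>-.2);q=X[t];print(t.sum(),q.mean(0))
E
```

```text
[ 0.53104571 -0.13613466  0.15610216] [[-0.951 -0.308  0.   ]
 [-0.308  0.951  0.   ]
 [-0.    -0.    -1.   ]] [-2.60642901e+01  3.01691415e+01  9.73344665e+01  9.84932102e-03
  5.24817759e+01 -1.34000001e+02]
3315 2004 ((534.3170776367188, -139.90359497070312), (55.16258239746094, 30.343280792236328), 18.497055053710938) 0.02293269457969618
((508.26361083984375, -148.6194610595703), (110.10806274414062, 30.343280792236328), 18.497055053710938)
339 [ 0.46827943 -0.16160019  0.01710046]
```

View pics/w2.png

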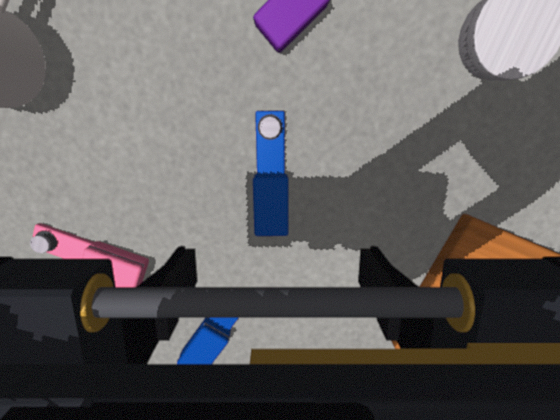

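The chosen case lies at (270,205), its stud at (270,127), and the jaws are square to it. I descend and grip.

Call:
arm_command([
  {"translation": [-0.1,-0.18,0.9],"dr": [0,0,0],"jaw": 0},
  {"translation": [0,0,0.9],"dr": [0,0,0],"jaw": 0},
  {"translation": [0,0,0.9],"dr": [0,0,0],"jaw": 0},
  {"translation": [0,0,0.9],"dr": [0,0,0],"jaw": 0},
  {"translation": [0,0,0.9],"dr": [0,0,0],"jaw": 0},
  {"translation": [0,0,0.8],"dr": [0,0,0],"jaw": 0},
  {"translation": [0,0,0.45],"dr": [0,0,0],"jaw": 0},
  {"translation": [0,0,0],"dr": [0,0,0],"jaw": 0},
  {"translation": [0,0,0],"dr": [0,0,0],"jaw": 0},
  {"translation": [0,0,0],"dr": [0,0,0],"jaw": 0},
])

```text
time_s: 4.53
position: [0.5357, -0.1406, 0.013]
tcp_rot: [[-0.951, -0.309, 0.002], [-0.309, 0.951, -0.001], [-0.002, -0.002, -1.0]]
force: [-0.0, -0.2, -0.7]
opening: 1.004
```

Call:
arm_command([
  {"translation": [0,0,0],"dr": [0,0,0],"jaw": 1},
  {"translation": [0,0,0],"dr": [0,0,0],"jaw": 1},
  {"translation": [0,0,0],"dr": [0,0,0],"jaw": 1},
  {"translation": [0,0,0],"dr": [0,0,0],"jaw": 1},
  {"translation": [0,0,0],"dr": [0,0,0],"jaw": 1},
  {"translation": [0,0,0],"dr": [0,0,0],"jaw": 1},
  {"translation": [0,0,0],"dr": [0,0,0],"jaw": 1},
  {"translation": [0,0,0],"dr": [0,0,0],"jaw": 1},
  {"translation": [0,0,0],"dr": [0,0,0],"jaw": 1},
  {"translation": [0,0,0],"dr": [0,0,0],"jaw": 1},
])

```text
time_s: 5.37
position: [0.5347, -0.1402, 0.0117]
tcp_rot: [[-0.951, -0.309, -0.0], [-0.309, 0.951, -0.0], [0.0, -0.0, -1.0]]
force: [0.8, -0.4, 0.3]
opening: 0.362
```

Call:
arm_command([
  {"translation": [0,0,-0.5],"dr": [0,0,0],"jaw": 1},
  {"translation": [0,0,-1],"dr": [0,0,0],"jaw": 1},
  {"translation": [0,0,-1],"dr": [0,0,0],"jaw": 1},
  {"translation": [0,0,-1],"dr": [0,0,0],"jaw": 1},
  {"translation": [0,0,-1],"dr": [0,0,0],"jaw": 1},
  {"translation": [-0.375,0.875,0],"dr": [0,0,0],"jaw": 1},
  {"translation": [-0.375,0.875,0],"dr": [0,0,0],"jaw": 1},
  {"translation": [-0.375,0.875,0],"dr": [0,0,0],"jaw": 1},
  {"translation": [-0.375,0.875,0],"dr": [0,0,0],"jaw": 1},
  {"translation": [-0.375,0.875,0],"dr": [0,0,0],"jaw": 1},
  {"translation": [-0.375,0.875,0],"dr": [0,0,0],"jaw": 1},
  {"translation": [-0.375,0.875,0],"dr": [0,0,0],"jaw": 1},
])

```text
time_s: 6.37
position: [0.5495, 0.0269, 0.1251]
tcp_rot: [[-0.951, -0.309, 0.0], [-0.309, 0.951, -0.0], [-0.0, -0.0, -1.0]]
force: [0.4, 0.7, -1.5]
opening: 0.363
```

Call:
arm_command([
  {"translation": [0,0,0],"dr": [0,0,1],"jaw": 1},
  {"translation": [0,0,0],"dr": [0,0,1],"jaw": 1},
  {"translation": [0,0,0],"dr": [0,0,1],"jaw": 1},
  {"translation": [0,0,0],"dr": [0,0,1],"jaw": 1},
  {"translation": [0,0,0],"dr": [0,0,1],"jaw": 1},
  {"translation": [0,0,0],"dr": [0,0,1],"jaw": 1},
  {"translation": [0,0,0],"dr": [0,0,1],"jaw": 1},
  {"translation": [0,0,0],"dr": [0,0,1],"jaw": 1},
  {"translation": [0,0,0],"dr": [0,0,1],"jaw": 1},
  {"translation": [0,0,0],"dr": [0,0,1],"jaw": 1},
  {"translation": [0,0,0],"dr": [0,0,1],"jaw": 1},
  {"translation": [0,0,0],"dr": [0,0,1],"jaw": 1},
])

```text
time_s: 7.37
position: [0.5494, 0.0258, 0.125]
tcp_rot: [[-0.584, 0.812, 0.0], [0.812, 0.584, -0.0], [-0.0, -0.0, -1.0]]
force: [0.6, 0.3, -0.3]
opening: 0.361
```

Call:
arm_command([
  {"translation": [0,0,0],"dr": [0,0,1],"jaw": 1},
  {"translation": [0,0,0],"dr": [0,0,1],"jaw": 1},
  {"translation": [0,0,0],"dr": [0,0,1],"jaw": 1},
  {"translation": [0,0,0],"dr": [0,0,1],"jaw": 1},
  {"translation": [0,0,0],"dr": [0,0,1],"jaw": 1},
  {"translation": [0,0,0],"dr": [0,0,1],"jaw": 1},
  {"translation": [0,0,0],"dr": [0,0,0.75],"jaw": 1},
  {"translation": [0,0,0],"dr": [0,0,0],"jaw": 1},
  {"translation": [0,0,0],"dr": [0,0,0],"jaw": 1},
  {"translation": [0,0,0],"dr": [0,0,0],"jaw": 1},
])

```text
time_s: 8.2
position: [0.5496, 0.0258, 0.1247]
tcp_rot: [[0.076, 0.997, 0.0], [0.997, -0.076, -0.0], [-0.0, 0.0, -1.0]]
force: [-0.1, -0.3, -0.8]
opening: 0.361
```

```bash
cat > look.py <<'E'
from h import *
import sys
s,p,d,X=wcap(sys.argv[1]);print(s["position"],np.round(s["tcp_rot"],3).tolist(),np.round(s["joint_positions"],1),s["force"],s["opening"])
h=cv2.cvtColor(p,cv2.COLOR_RGB2HSV)
O=np.array([.560,.1553]);a=np.deg2rad(-4.5);e1=np.array([np.cos(a),np.sin(a)]);e2=np.array([-e1[1],e1[0]])
def loc(q):return np.stack([(q[...,:2]-O)@e1,(q[...,:2]-O)@e2,q[...,2]],-1)*1000
L=loc(X)
m=(h[...,0]>105)&(h[...,0]<125)&(h[...,1]>120)&(abs(L[...,0])<60)&(L[...,1]>-220)&(L[...,1]<60)
q=L[m];z=q[:,2];print("blue",m.sum(),cv2.minAreaRect(q[:,:2].astype(np.float32)),"z pct",np.percentile(z,[2,20,50,80,98]).round(1))
if m.sum():
    # stud: low-saturation near tongue end
    vv,uu=np.where(m);print("px",uu.min(),uu.max(),vv.min(),vv.max(),"tip y",np.percentile(q[:,1],99.5))
    r=(slice(max(vv.min()-15,0),vv.max()),slice(uu.min(),uu.max()))
    t=np.zeros_like(m);t[r]=(h[r][...,1]<80);t&=(L[...,1]>np.percentile(q[:,1],99.5)-28)&(L[...,1]<np.percentile(q[:,1],99.5)+3)&(L[...,2]>np.median(z)+0)
    if t.sum():print("stud",t.sum(),np.median(L[t],0).round(1),L[t].min(0).round(1),L[t].max(0).round(1))
E
python3 look.py pics/w3.png
```

```text
[0.54963999 0.02575324 0.12469289] [[0.076, 0.997, 0.0], [0.997, -0.076, -0.0], [-0.0, 0.0, -1.0]] [-9.  33.1 98.4 -0.  48.5 -4.6] [-0.1457887  -0.25811336 -0.75025609] 0.36120826703074876
blue 9855 ((-12.111701965332031, -85.44764709472656), (142.80088806152344, 75.91043853759766), 88.78030395507812) z pct [118.9 119.9 133.7 136.  155.3]
px 5 521 30 419 tip y -45.92045938626582
stud 665 [ -1.2 -51.6 278. ] [ -1.2 -51.6 278. ] [ -1.2 -51.6 278. ]
```

View pics/w3.png

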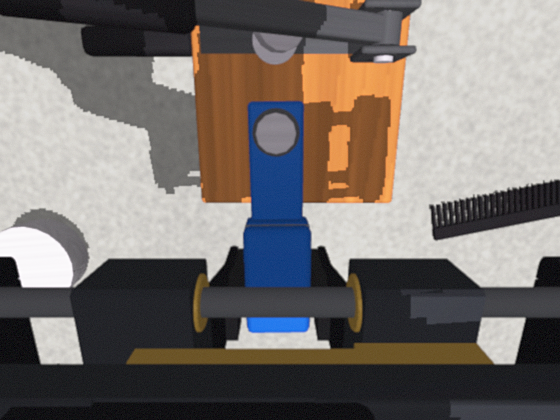

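The case is held straight, its stud at (276,132) in front of the die at (277,45), with the block below. I lower it in front of the arm, then slide it under.

Call:
arm_command([
  {"translation": [0,0,0.7],"dr": [0,0,0],"jaw": 1},
  {"translation": [0,0,0.7],"dr": [0,0,0],"jaw": 1},
  {"translation": [0,0,0.7],"dr": [0,0,0],"jaw": 1},
  {"translation": [0,0,0.7],"dr": [0,0,0],"jaw": 1},
  {"translation": [0,0,0.5],"dr": [0,0,0],"jaw": 1},
  {"translation": [0,0,0.2],"dr": [0,0,0],"jaw": 1},
  {"translation": [0,0,0],"dr": [0,0,0],"jaw": 1},
  {"translation": [0,0,0],"dr": [0,0,0],"jaw": 1},
  {"translation": [0,0,0],"dr": [0,0,0],"jaw": 1},
])

```text
time_s: 9.0
position: [0.5504, 0.0256, 0.0376]
tcp_rot: [[0.078, 0.997, 0.002], [0.997, -0.078, -0.0], [-0.0, 0.002, -1.0]]
force: [0.7, 0.1, -0.4]
opening: 0.364
```

```bash
python3 look.py pics/w4.png; python3 - <<'E'
from h import *
p,d=capture("side");cv2.imwrite("pics/s4.png",p[:,:,::-1])
E
```

```text
[0.55043657 0.02563397 0.03758241] [[0.078, 0.997, 0.002], [0.997, -0.078, -0.0], [-0.0, 0.002, -1.0]] [ -9.   41.5 100.7   0.   37.7  -4.5] [ 0.65828946  0.06033542 -0.44276519] 0.36447864362465354
blue 9618 ((-11.719644546508789, -102.60680389404297), (60.10195541381836, 112.55528259277344), 7.707338333129883) z pct [31.6 32.7 45.5 48.9 50. ]
px 50 342 102 418 tip y -45.96766114617736
stud 249 [ -0.5 -51.6 190.9] [ -0.5 -51.6 190.9] [ -0.5 -51.6 190.9]
```

View pics/w4.png

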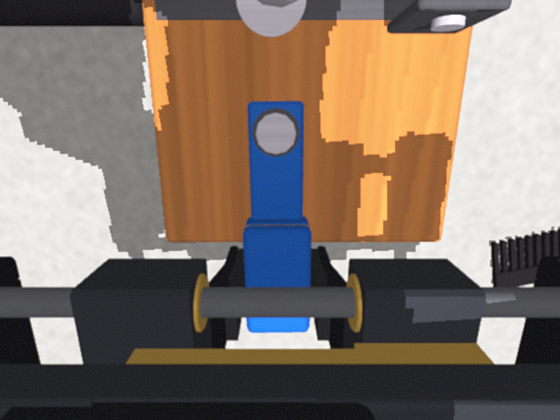

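View pics/s4.png

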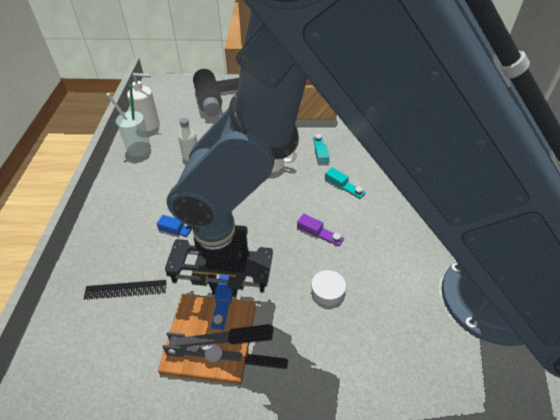

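The stud (276,132) is aligned with the die (272,10) and the block is clear. One more check: block edges and die in my pliers frame.

```bash
python3 - <<'E'
from h import *
s,p,d,X=wcap("pics/w5.png");h=cv2.cvtColor(p,cv2.COLOR_RGB2HSV)
O=np.array([.560,.1553]);a=np.deg2rad(-4.5);e1=np.array([np.cos(a),np.sin(a)]);e2=np.array([-e1[1],e1[0]])
L=np.stack([(X[...,:2]-O)@e1,(X[...,:2]-O)@e2,X[...,2]],-1)*1000
m=(h[...,0]<20)&(h[...,1]>100)&(abs(L[...,2]-19)<5)&(d>0)
for v in (60,120,180,220):
    u=np.where(m[v])[0];print(v,L[v,u[0]].round(1),L[v,u[-1]].round(1))
for u in (200,230,330,400):
    v=np.where(m[:,u])[0];print(u,L[v[-1],u].round(1))
t=(h[...,1]<60)&(L[...,2]>50)&(L[...,2]<90)&(abs(L[...,0])<30)&(np.arange(420)[:,None]<40)
print(t.sum(),L[t].min(0),L[t].max(0))
for v in (2,10,20,28):
    u=np.where(t[v]&(abs(np.arange(560)-272)<50))[0]
    if len(u):print(v,u[0],u[-1],L[v,u[0]].round(1),L[v,u[-1]].round(1))
E
```

```text
60 [-62.6 -26.2  16.9] [ 90.7 -26.   17.6]
120 [-62.1 -54.1  18.5] [ 90.1 -53.8  18.6]
180 [-62.1 -84.6  18.3] [ 89.4 -84.1  20. ]
220 [ -61.4 -106.7   18.6] [  90.3 -106.7   18.2]
200 [ -43.1 -119.1   18.4]
230 [ -26.4 -118.9   18.7]
330 [  29.4 -119.1   18.1]
400 [  68.5 -119.    18.2]
195 [ -7.07470805 -16.35568221  59.28448188] [  6.57485865 -13.00053871  70.13647353]
2 260 293 [ -6.1 -15.2  64.6] [  5.1 -14.   60.7]
```

Call:
arm_command([
  {"translation": [0.3,-0.06,0.04],"dr": [0,0,0],"jaw": 1},
  {"translation": [0.35,0,0],"dr": [0,0,0],"jaw": 1},
  {"translation": [0.35,0,0],"dr": [0,0,0],"jaw": 1},
  {"translation": [0.35,0,0],"dr": [0,0,0],"jaw": 1},
  {"translation": [0.35,0,0],"dr": [0,0,0],"jaw": 1},
  {"translation": [0.35,0,0],"dr": [0,0,0],"jaw": 1},
  {"translation": [0.35,0,0],"dr": [0,0,0],"jaw": 1},
  {"translation": [0,0,0],"dr": [0,0,0],"jaw": 1},
  {"translation": [0,0,0.1],"dr": [0,0,0],"jaw": 1},
  {"translation": [0,0,0.06],"dr": [0,0,0],"jaw": 1},
  {"translation": [0,0,0],"dr": [0,0,0],"jaw": 1},
  {"translation": [0,0,0],"dr": [0,0,0],"jaw": 1},
])

```text
time_s: 10.15
position: [0.553, 0.0853, 0.0317]
tcp_rot: [[0.079, 0.997, -0.0], [0.997, -0.079, 0.0], [0.0, -0.0, -1.0]]
force: [-1.2, 1.6, -0.6]
opening: 0.365
```

```bash
python3 look.py pics/w6.png; python3 - <<'E'
from h import *
p,d=capture("side");cv2.imwrite("pics/s6.png",cv2.resize(p[270:400,130:320,::-1],(760,520),interpolation=cv2.INTER_CUBIC))
E
```

```text
[0.55296959 0.08532386 0.0317237 ] [[0.079, 0.997, -0.0], [0.997, -0.079, 0.0], [0.0, -0.0, -1.0]] [-2.7 42.5 99.5  0.  38.   1.8] [-1.19149885  1.63299355 -0.55997444] 0.3645248471764331
blue 6737 ((-17.58048439025879, -44.4383430480957), (60.89051055908203, 112.73343658447266), 11.320503234863281) z pct [26.1 27.4 42.4 43.2 44.4]
px 23 352 102 419 tip y -10.446724481017515
stud 13772 [-35.2 -31.7 109.6] [-70.4 -38.4  64.7] [ 23.   -7.4 118.6]
```

View pics/s6.png

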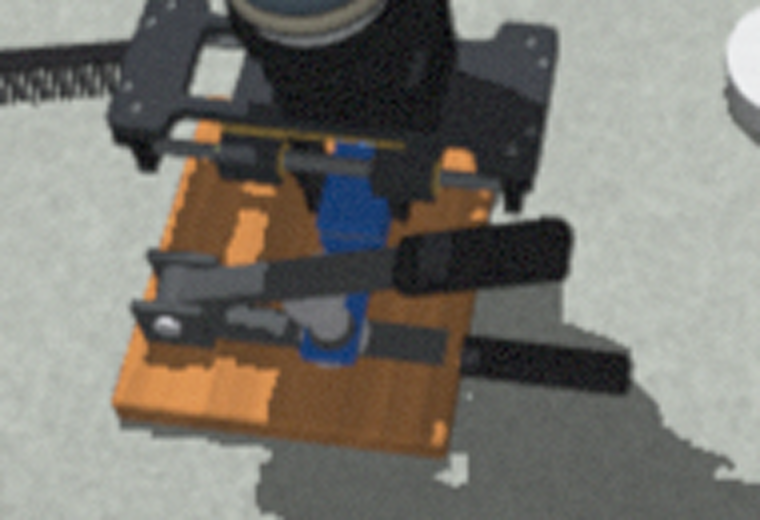

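View pics/w6.png

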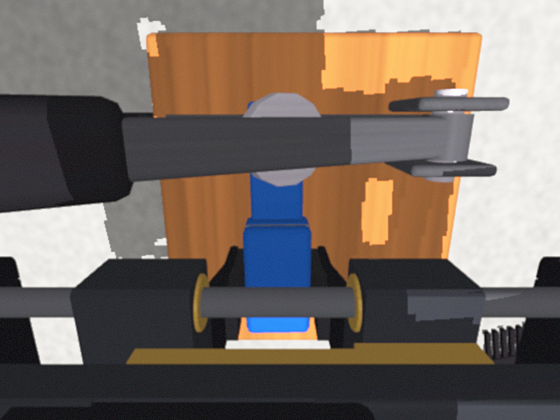

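The tongue lies under the arm with the die directly over the stud, and the case rests on the block. I release it.

Call:
arm_command([
  {"translation": [0,0,0],"dr": [0,0,0],"jaw": 0.4},
  {"translation": [0,0,0],"dr": [0,0,0],"jaw": 0.2},
  {"translation": [0,0,0],"dr": [0,0,0],"jaw": 0.2},
  {"translation": [0,0,0],"dr": [0,0,0],"jaw": 0.2},
  {"translation": [0,0,0],"dr": [0,0,0],"jaw": 0.2},
  {"translation": [0,0,0],"dr": [0,0,0],"jaw": 0.2},
  {"translation": [0,0,0],"dr": [0,0,0],"jaw": 0.2},
  {"translation": [0,0,0],"dr": [0,0,0],"jaw": 0.2},
])

```text
time_s: 10.92
position: [0.5529, 0.0857, 0.0318]
tcp_rot: [[0.078, 0.997, -0.0], [0.997, -0.078, -0.0], [-0.0, -0.0, -1.0]]
force: [0.5, -0.2, -0.0]
opening: 0.786
```

Call:
arm_command([
  {"translation": [0,0,-0.4],"dr": [0,0,0],"jaw": 0.2},
  {"translation": [0,0,-0.8],"dr": [0,0,0],"jaw": 0.2},
  {"translation": [0,0,-1],"dr": [0,0,0],"jaw": 0.2},
  {"translation": [0,0,-1],"dr": [0,0,0],"jaw": 0.2},
  {"translation": [0,0,-1],"dr": [0,0,0],"jaw": 0.2},
  {"translation": [0,0,-1],"dr": [0,0,0],"jaw": 0.2},
  {"translation": [0,0,-1],"dr": [0,0,0],"jaw": 1},
  {"translation": [0,0,0],"dr": [0,0,0],"jaw": 1},
  {"translation": [0,0,0],"dr": [0,0,0],"jaw": 1},
  {"translation": [0,0,0],"dr": [0,0,0],"jaw": 1},
])

```text
time_s: 11.75
position: [0.5523, 0.0857, 0.1868]
tcp_rot: [[0.078, 0.997, -0.001], [0.997, -0.078, -0.0], [-0.0, -0.001, -1.0]]
force: [-0.4, -0.3, -0.1]
opening: 0.582
```

```bash
python3 look.py pics/w7.png
```

```text
[0.55226595 0.08572304 0.18678542] [[0.078, 0.997, -0.001], [0.997, -0.078, -0.0], [-0.0, -0.001, -1.0]] [-2.6 28.4 94.2 -0.  57.4  1.8] [-0.42202441 -0.30874098 -0.08621802] 0.5821480464978931
blue 2808 ((-15.707023620605469, -40.359703063964844), (69.31515502929688, 122.14653015136719), 28.872272491455078) z pct [ 26.   27.8  42.6  43.5 293.1]
px 7 372 109 419 tip y 9.326253734729216
stud 9017 [-46.1   0.5 110.7] [-113.8  -17.8   42.6] [ 76.6  12.3 340.1]
```

View pics/w7.png

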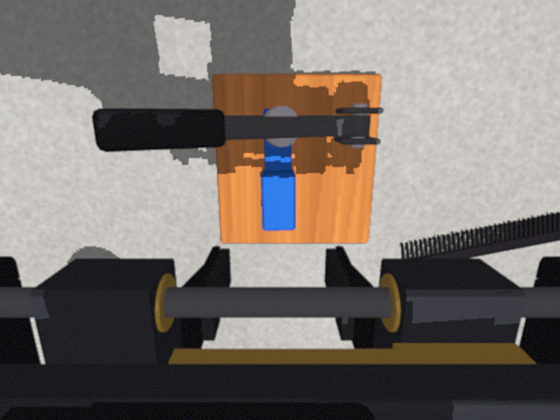

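The case lies square on the block (box at 278,200) with the tongue under the die (281,126). Next I go above the press point and shut the jaws.

Call:
arm_command([
  {"translation": [0.7,-0.98,0],"dr": [0,0,0],"jaw": 1},
  {"translation": [0.7,-0.98,0],"dr": [0,0,0],"jaw": 1},
  {"translation": [0.7,-0.98,0],"dr": [0,0,0],"jaw": 1},
  {"translation": [0.7,-0.98,0],"dr": [0,0,0],"jaw": 1},
  {"translation": [0,0,0],"dr": [0,0,0],"jaw": 1},
  {"translation": [0,0,0],"dr": [0,0,0],"jaw": 1},
  {"translation": [0,0,0],"dr": [0,0,0],"jaw": 1},
])

```text
time_s: 12.38
position: [0.4611, 0.163, 0.1862]
tcp_rot: [[0.078, 0.997, -0.0], [0.997, -0.078, -0.0], [-0.0, -0.0, -1.0]]
force: [1.2, 0.2, 0.3]
opening: 0.034
```

```bash
python3 - <<'E'
from h import *
O=np.array([.560,.1553]);a=np.deg2rad(-4.5);e1=np.array([np.cos(a),np.sin(a)]);e2=np.array([-e1[1],e1[0]])
s=read_state();t=s["position"];print(t,(np.array(t)[:2]-O)@e1,(np.array(t)[:2]-O)@e2,s["opening"])
for n in ("side","scene"):
    p,d=capture(n);X=cloud(n,d);cv2.imwrite(f"pics/{n}8.png",p[:,:,::-1])
    L=np.stack([(X[...,:2]-O)@e1,(X[...,:2]-O)@e2,X[...,2]],-1)*1000
    h=cv2.cvtColor(p,cv2.COLOR_RGB2HSV);m=(h[...,0]>105)&(h[...,0]<125)&(h[...,1]>150)&(abs(L[...,0])<40)&(L[...,1]>-120)&(L[...,1]<40)&(L[...,2]<60)
    q=L[m&(L[...,2]>38)];print(n,len(q),cv2.minAreaRect(q[:,:2].astype(np.float32)),q[:,2].mean(), L[m].max(0)) if len(q)>10 else print(n,len(q))
E
```

```text
[0.46105137 0.16300522 0.18617757] -0.09924815031388731 -8.194867928739899e-05 0.03412173857141552
side 347 ((-2.794889450073242, -65.09925842285156), (45.240623474121094, 31.298295974731445), 89.4829330444336) 42.85906533925795 [12.95775059 12.99668773 46.34807799]
scene 273 ((0.621586799621582, -69.66741943359375), (30.067216873168945, 51.319908142089844), 3.2677786350250244) 43.82640833716435 [16.67404319 10.45279216 48.26070215]
```

View pics/side8.png

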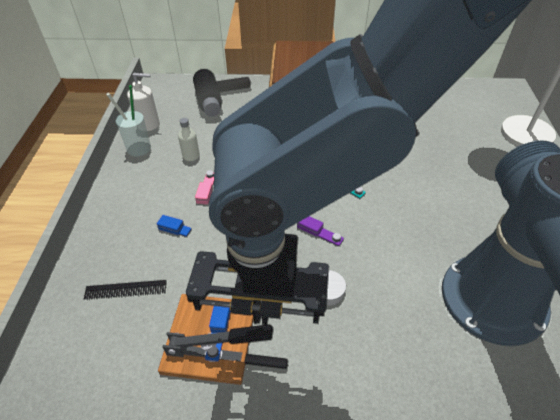

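Call:
arm_command([
  {"translation": [0,0,0.6],"dr": [0,0,0],"jaw": 1},
  {"translation": [0,0,0.6],"dr": [0,0,0],"jaw": 1},
  {"translation": [0,0,0.5],"dr": [0,0,0],"jaw": 1},
  {"translation": [0,0,0.4],"dr": [0,0,0],"jaw": 1},
  {"translation": [0,0,0.4],"dr": [0,0,0],"jaw": 1},
  {"translation": [0,0,0.4],"dr": [0,0,0],"jaw": 1},
  {"translation": [0,0,0.4],"dr": [0,0,0],"jaw": 1},
  {"translation": [0,0,0.4],"dr": [0,0,0],"jaw": 1},
  {"translation": [0,0,0.4],"dr": [0,0,0],"jaw": 1},
  {"translation": [0,0,0.4],"dr": [0,0,0],"jaw": 1},
  {"translation": [0,0,0],"dr": [0,0,0],"jaw": 1},
  {"translation": [0,0,0],"dr": [0,0,0],"jaw": 1},
])

```text
time_s: 13.48
position: [0.4603, 0.1626, 0.0737]
tcp_rot: [[0.079, 0.997, -0.002], [0.997, -0.079, -0.001], [-0.001, -0.002, -1.0]]
force: [-1.9, -0.9, 3.3]
opening: 0.004
```

Call:
arm_command([
  {"translation": [0,0,0.16],"dr": [0,0,0],"jaw": 1},
  {"translation": [0,0,0.12],"dr": [0,0,0],"jaw": 1},
  {"translation": [0,0,0.04],"dr": [0,0,0],"jaw": 1},
  {"translation": [0,0,0],"dr": [0,0,0],"jaw": 1},
  {"translation": [0,0,0],"dr": [0,0,0],"jaw": 1},
])

```text
time_s: 13.9
position: [0.4603, 0.1628, 0.0668]
tcp_rot: [[0.078, 0.997, -0.001], [0.997, -0.078, -0.0], [-0.0, -0.001, -1.0]]
force: [-2.3, -1.3, 5.4]
opening: 0.005
```

Call:
arm_command([
  {"translation": [0,0,0.1],"dr": [0,0,0],"jaw": 1},
  {"translation": [0,0,0.08],"dr": [0,0,0],"jaw": 1},
  {"translation": [0,0,0],"dr": [0,0,0],"jaw": 1},
  {"translation": [0,0,0],"dr": [0,0,0],"jaw": 1},
])

```text
time_s: 14.23
position: [0.46, 0.1628, 0.0627]
tcp_rot: [[0.078, 0.997, -0.001], [0.997, -0.078, -0.0], [-0.0, -0.001, -1.0]]
force: [-4.0, -1.1, 9.6]
opening: 0.003
```

Call:
arm_command([
  {"translation": [0,0,0.06],"dr": [0,0,0],"jaw": 1},
  {"translation": [0,0,0],"dr": [0,0,0],"jaw": 1},
  {"translation": [0,0,0],"dr": [0,0,0],"jaw": 1},
])

```text
time_s: 14.48
position: [0.46, 0.1629, 0.0622]
tcp_rot: [[0.078, 0.997, -0.001], [0.997, -0.078, -0.0], [-0.0, -0.001, -1.0]]
force: [-6.3, -1.8, 19.5]
opening: 0.005
```

Call:
arm_command([
  {"translation": [0,0,0.04],"dr": [0,0,0],"jaw": 1},
  {"translation": [0,0,0],"dr": [0,0,0],"jaw": 1},
  {"translation": [0,0,0],"dr": [0,0,0],"jaw": 1},
])

```text
time_s: 14.73
position: [0.46, 0.1629, 0.0619]
tcp_rot: [[0.078, 0.997, -0.0], [0.997, -0.078, -0.0], [-0.0, -0.0, -1.0]]
force: [-5.8, -1.5, 25.1]
opening: 0.008
```

```bash
python3 - <<'E'
from h import *
p,d=capture("side");cv2.imwrite("pics/s9.png",cv2.resize(p[270:400,130:320,::-1],(760,520),interpolation=cv2.INTER_CUBIC))
E
```

```text
(no output)
```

View pics/s9.png

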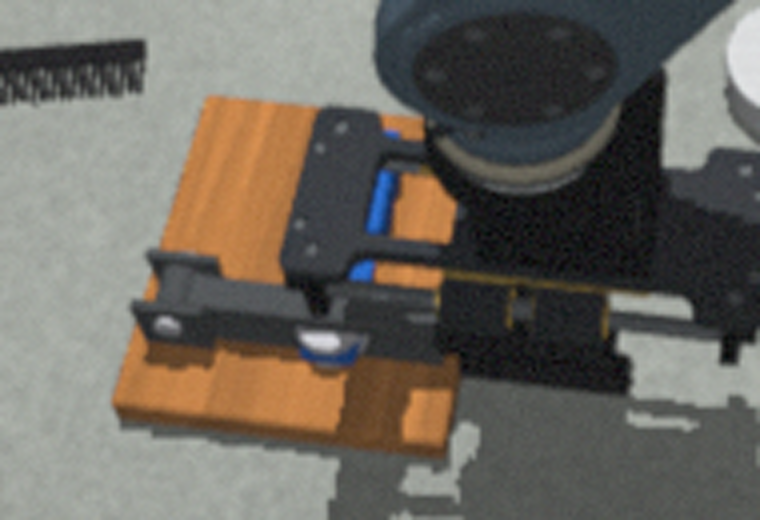

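The handle is level at the firm stop (fingertip 54 mm up, 25 N), with the die down on the stud at (330,345). I let it spring back.

Call:
arm_command([
  {"translation": [0,0,-0.4],"dr": [0,0,0],"jaw": 1},
  {"translation": [0,0,-0.4],"dr": [0,0,0],"jaw": 1},
  {"translation": [0,0,-0.4],"dr": [0,0,0],"jaw": 1},
  {"translation": [0,0,-0.5],"dr": [0,0,0],"jaw": 1},
  {"translation": [0,0,-0.5],"dr": [0,0,0],"jaw": 1},
  {"translation": [0,0,-0.5],"dr": [0,0,0],"jaw": 1},
  {"translation": [0,0,-0.5],"dr": [0,0,0],"jaw": 1},
  {"translation": [0,0,-0.6],"dr": [0,0,0],"jaw": 1},
  {"translation": [0,0,-0.8],"dr": [0,0,0],"jaw": 1},
  {"translation": [0,0,-1],"dr": [0,0,0],"jaw": 1},
  {"translation": [0,0,-1],"dr": [0,0,0],"jaw": 1},
  {"translation": [0,0,-0.5],"dr": [0,0,0],"jaw": 1},
])

```text
time_s: 15.78
position: [0.4625, 0.1635, 0.2399]
tcp_rot: [[0.078, 0.997, 0.006], [0.997, -0.078, 0.001], [0.002, 0.006, -1.0]]
force: [-0.1, -0.5, -0.6]
opening: 0.006
```

Call:
arm_command([
  {"translation": [-0.5,0.5,0],"dr": [0,0,0],"jaw": 1},
  {"translation": [-1,1,0],"dr": [0,0,0],"jaw": 1},
  {"translation": [-1,1,0],"dr": [0,0,0],"jaw": 1},
  {"translation": [-1,1,0],"dr": [0,0,0],"jaw": 1},
  {"translation": [-1,0.5,0],"dr": [0,0,0],"jaw": 1},
  {"translation": [-0.8,0,0],"dr": [0,0,0],"jaw": 1},
  {"translation": [0,0,0],"dr": [0,0,0],"jaw": 1},
  {"translation": [0,0,0],"dr": [0,0,0],"jaw": 1},
  {"translation": [0,0,0],"dr": [0,0,0],"jaw": 1},
])

```text
time_s: 16.53
position: [0.5497, 0.0239, 0.2368]
tcp_rot: [[0.078, 0.997, -0.0], [0.997, -0.078, 0.001], [0.001, -0.0, -1.0]]
force: [-0.6, -0.4, -0.5]
opening: 0.008
```

```bash
python3 - <<'E'
from h import *
O=np.array([.560,.1553]);a=np.deg2rad(-4.5);e1=np.array([np.cos(a),np.sin(a)]);e2=np.array([-e1[1],e1[0]])
s=read_state();print(s["position"],s["force"])
out=[]
for n,c in (("side",(270,400,130,320)),("scene",(220,350,300,490))):
    p,d=capture(n);X=cloud(n,d);out.append(cv2.resize(p[c[0]:c[1],c[2]:c[3],::-1],(400,274),interpolation=cv2.INTER_CUBIC))
    L=np.stack([(X[...,:2]-O)@e1,(X[...,:2]-O)@e2,X[...,2]],-1)*1000
    h=cv2.cvtColor(p,cv2.COLOR_RGB2HSV);m=(h[...,0]>105)&(h[...,0]<125)&(h[...,1]>150)&(abs(L[...,0])<40)&(L[...,1]>-120)&(L[...,1]<40)&(L[...,2]<60)
    q=L[m&(L[...,2]>38)];print(n,len(q),cv2.minAreaRect(q[:,:2].astype(np.float32)) if len(q)>10 else "",q[:,2].mean(), L[m].max(0))
    g=(abs(L[...,0]+100)<4)&(abs(L[...,1])<10)&(L[...,2]>30);print("handle top at -100",np.median(L[g][:,2]),g.sum())
    st=(abs(L[...,0])<12)&(abs(L[...,1])<14)&(h[...,1]<90)&(L[...,2]>26)&(L[...,2]<48);print("stud/die z",np.percentile(L[st][:,2],[5,25,50,75,95]).round(1) if st.sum() else None,st.sum())
cv2.imwrite("pics/f10.png",np.hstack(out))
s,p,d,X=wcap("pics/w10.png")
E
```

```text
[0.54974026 0.02386539 0.23683598] [-0.60132664 -0.4490407  -0.4799377 ]
side 401 ((-2.65091609954834, -70.09664154052734), (30.853178024291992, 53.67578887939453), 0.18036089837551117) 42.81450488092424 [12.74943362 12.26594555 46.85791717]
handle top at -100 133.955710421537 61
stud/die z [27.5 29.3 30.6 31.5 32.8] 72
scene 271 ((1.0234689712524414, -68.71128845214844), (28.564571380615234, 50.243072509765625), 0.055165570229291916) 43.937348866668366 [ 15.607991   -11.01785042  48.22014838]
handle top at -100 135.69583159615553 40
stud/die z [26.4 27.4 27.9 29.  29.6] 13
```

View pics/f10.png

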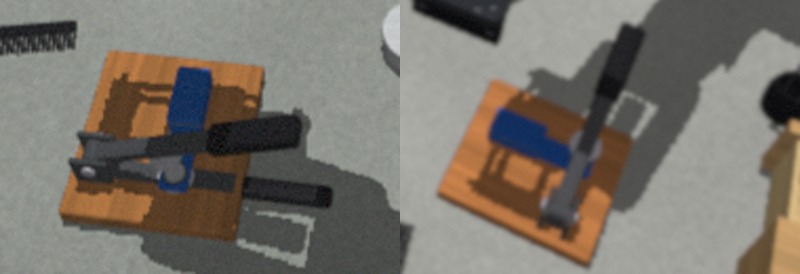

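View pics/w10.png

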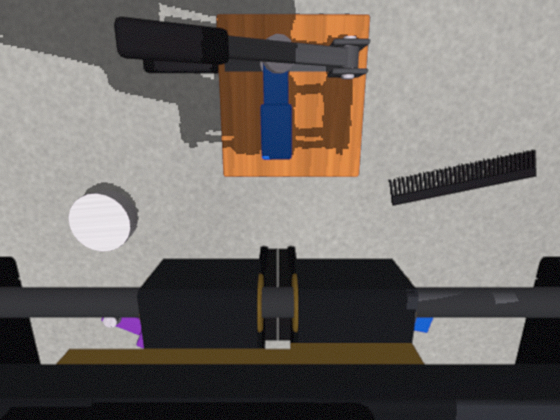

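The case is in place and flat. The handle top is back at 134–136 mm, and the stud top reads up to 32.8 mm (home 32, open 38). Handing in.

```bash
python3 -c "
from rig import *
print(hand_in())"
```

```text
the job is handed in; nothing more can be done
None
```

I laid the blue case with the stud on the block with its stud under the die and let go. I then pressed the handle to its firm stop (fingertip about 54 mm up, 25 N), let it spring back, and handed in at about 17 s. No verdict was reported.

**Last checks:**
- **Case:** it lies flat, box top about 43–44 mm above the counter. Its stud is about 1–3 mm from the point under the die.
- **Handle:** it is back up, its top about 134–136 mm at the press point.
- **Stud:** its top reads at most 33 mm above the counter, where home should be 32 and open 38. Few pixels show it and the scene view reads low (26–30 mm), so I relied on the side view and on the firm stop.
- **Robot:** the gripper is clear and touching nothing.

**Disagreement:** the block edges and the die put the pliers' x about 3 mm apart. I split the difference, which is well inside the 15 mm allowed.

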